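# Park the brass clock-weight shell behind the spring gate

## Task

Lift the brass weight shell out of the wooden rack, stand it upright on the bench in front of the open mouth of the green parking bay and let go of it. Then push it along the lane, through the brass spring gate, until it is fully home against the back wall, and withdraw so that the gate swings shut behind it. Never tip the shell over, and leave the black pinecone weights and the other things where they are.

Things in the scene. Friction and masses are not known exactly. Their poses are not given: they have to be found in the camera images.
- shell_mid (a point): centre, half-way up, of the loose brass weight shell: an upright smooth cylinder 40 mm in diameter and 56 mm tall, about 0.25 kg (plus a steel nub 8 mm wide and 5 mm high on top). It starts in one of the three rack holes with its foot 14 mm above the bench, so its top 36 mm stand free above the rack. z is the shell's axis.
- rack: fixed pale wooden rack, 76 mm (x) by 226 mm (y) by 34 mm high, origin at the centre of its underside on the bench. Three blind holes 43 mm wide, 20 mm deep, in a row at y = -74, 0, +74 mm: the shell is in one, black pinecone weights in the others. Fingers have most room beside the shell when they close along the rack's x, across the row.
- bay: fixed green parking bay on the bench. Origin on the bench, mid-lane, under the closed gate; x points into the bay along the lane, y to the hinge side, z up. The lane has no floor: the shell slides on the bench. It is 54 mm wide from x = -30 to the back wall at x = +77 mm; walls 37 mm high, 12 mm thick. From x = -30 to -73 mm they flare out to a mouth about 100 mm wide.
- bay_home (a point): point on the bench in the middle of the lane where the shell's foot stands when home, touching the back wall: bay x = +57 mm, y = 0. Pushed low down the shell slides (friction about 0.6); pushed near its top edge it tips
- bay_bar (a point): middle of the underside of the thin wooden keeper bar that crosses above the lane from bay x = 48 to 60 mm, underside 67 mm and top 73 mm above the bench. It bars the way in from above: the shell is pushed in underneath it, by closed fingers coming down behind the shell.
- gate (a joint): brass spring gate: flat arm 35 mm long, 6 mm thick, 15 to 27 mm above the bench, on a vertical hinge at bay x = 0, y = +30 mm. 0 = shut, across the lane (it cannot open towards the mouth); positive = swung inward, rad; 1.6 = folded into the wall. A light spring shuts it (1 to 2 N at the tip). The shell pushes it open; it shuts behind the shell at home once the fingers are out.
- cone1: black cast-iron pinecone weight in a rack hole, 40 mm in diameter, 74 mm tall; origin at the centre of its underside
- cone2: black cast-iron pinecone weight in a rack hole, the same size; origin at the centre of its underside
- cone3: black cast-iron pinecone weight standing on the bench, the same size; origin at the centre of its underside
- cone4: black cast-iron pinecone weight standing on the bench, the same size; origin at the centre of its underside
- stag: carved walnut stag head on a round foot 64 mm wide, 130 mm tall to the antlers; origin at the centre of its underside
- oil: small amber oil bottle, 36 mm in diameter, 85 mm tall; origin at the centre of its underside
- driver: screwdriver lying on the bench along its x axis, handle to -x
Mind the look-alikes: they are no part of the job. What is meant by the part that bears shell_mid is not turquoise, and is the smaller of those in its own colour. Of the things like the bay, leave any that is purple; of the rest the larger one is meant.

How it is judged:
By the outcome, as a careful person would: the job done as asked, in the order asked, and still so for the second after the job is handed in, with the robot touching nothing.
It also fails if it takes over 58 s, if anything falls off the work surface, if the arm or the gripper's body presses on something with over 40 N, if the wrist force passes 120 N, or if a joint passes its speed limit or range.

## Robot

A 6-joint arm with a two-finger parallel gripper is mounted at the origin on the work surface. World frame = base frame: x ahead of the robot, y to its left, z up, the work surface at z = 0. Lengths are in mm, angles in rad, forces in N, time in s.
With the tool pointing down it reaches from about 300 to 775 mm from the base axis. Payload 14.6 kg.
Tool frame: the origin (TCP) lies midway between the tips of the shut fingers; the grasp point (between the pads) lies manip.grasp_offset behind it (manip.grasp_offset is the distance from the TCP to the grasp point, in mm); z points along the fingers, y is the direction in which the jaws open and shut (so a half turn about z gives the same grasp; the last joint's range is limited). The gripper opens to 94 mm and grips with 3 to 60 N. Pads are 16 mm wide; open, the fingers measure 119 mm over their backs; the gripper's body (75 mm by 177 mm) begins 78 mm behind the grasp point.
Start: joints at [1.158, 0.3, 1.521, -0, 1.321, -0.067], TCP at [186.419, 517.433, 177.646] pointing down, gripper open.
Joint ranges: [-3.03, 3.03], [-0.79, 2.21], [0.23, 2.52], [-1.04, 4.18], [0, 3.07], [-2.55, 2.55]. Speed limits (rad/s): [2.22, 2.22, 2.57, 3.14, 3.14, 3.14].

## Interface

Orientations are given as [roll, pitch, yaw] about the fixed x, y, z axes, in that order (R = Rz(yaw) Ry(pitch) Rx(roll)).
In Python, from cell import monitor, vision, order, manip gives the robot as it stands.
- The arm moves only by the shell command python3 -m jog 'ROWS' [FORCE]. ROWS is JSON, a list of rows, each a list of 7 numbers: the shift along the tool's x, y, z in cm, then the turn, a rotation vector about the tool's x, y, z in rad, then the opening in per cent of the stroke, from 0 (shut) to 100 (fully open). In form: [[tx, ty, tz, rx, ry, rz, jaw], ...]. A call has 1 to 8 rows; each row shifts and turns the commanded pose from where the row before left it, along the tool's axes as they then stand; what a row does not reach is not made up. A row lasts 1/10 s, in which the tool goes at most 50 mm and 8.59 degrees, less where a joint would pass 70% of its speed; a pose out of reach is approached as far as the arm can. A call is refused whole if a number of a shift passes 5 or a number of a turn 0.15, either way. A call with a gripper value outside its range is refused whole. The fingers move at their own pace and stop on an object; FORCE is the grip in N (left out, the last holds). Time passes only in rows, so rows that do not move let the fingers close. It gives the time, the measured TCP pose, the force and the opening at its end, in the units of the state.
- monitor.read_state(): the state, without advancing time (a new reading comes with each control period).
- vision.camera(name): name is "side" or "top" or "wrist"; returns a dict with "color" (400x640x3 uint8, blue, green, red), "fx", "fy", "cx", "cy" (pixels), "cam_to_world" (4x4, takes a point from camera to world coordinates); the wrist camera has in their place "tool_from_camera" (4x4, takes a point from camera to tool coordinates, whose origin is the TCP and whose axes are the flange's). Camera axes: x right, y down, z forward; pixel columns grow to the right and rows downward; lengths in mm; the calibration is good to about 2 mm. A picture is of the moment at which its call begins: read the wrist's pose just before it. There is no depth.
- order.sign_off(): hands the job in, once; it reports no verdict.
The state is a dict: "clock": time; "joints": joint angles; "qd": joint speeds; "effort": joint torques, N m; "eef_pos": TCP position; "eef_rot": TCP orientation; "wrist_force": force on the tool from outside, world axes, zero at the start; "moment": the same for the moment, N m; "finger_gap": finger opening in mm.
Only numpy, scipy, OpenCV 4.12 (cv2) and the standard library are available. Lean on these libraries where they do the work, as an engineer would, in place of code of your own. Each camera call takes 0.05 s, during which the arm holds its last target.

## Working session

There is one attempt and no reset: what is moved stays moved. The work goes in short steps, Python scripts to look and compute and a shell command to move; the robot and the scene stay as the last step left them, time stands still between calls to the robot, and variables do not carry over. Pictures are saved under pics/ and viewed, and the job is handed in when it is done.

```bash
ls; mkdir -p pics; python3 - <<'E'
from cell import monitor, vision, order, manip
import cv2
print(monitor.read_state(), manip.grasp_offset)
for n in ("side","top","wrist"):
    c=vision.camera(n); cv2.imwrite(f"pics/{n}0.png",c["color"])
    print(n,{k:v for k,v in c.items() if k!="color"})
E
```

```text
pics
{'clock': 0.0, 'joints': array([ 1.15840518e+00,  3.00476844e-01,  1.52162160e+00,  4.76981273e-06,
        1.32070004e+00, -6.66022533e-02]), 'qd': array([-0.00066191,  0.00067548,  0.00098804,  0.00097144,  0.00070662,
        0.00078682]), 'effort': array([ 1.93342086e-03, -5.31806266e+01, -3.52736843e+01,  7.09448196e-02,
        2.43466313e-02, -1.05026754e-04]), 'eef_pos': array([186.29306375, 517.15563479, 177.06606216]), 'eef_rot': array([-3.14038980e+00, -8.48613843e-05,  2.79580253e+00]), 'wrist_force': array([0.37662045, 0.84472248, 0.0495521 ]), 'moment': array([-0.021269  ,  0.03843378, -0.02385269]), 'finger_gap': 93.97560927033201} 18.8
side {'fx': 446.26045306504625, 'fy': 446.26045306504625, 'cx': 323.9073603233766, 'cy': 198.55576663580254, 'cam_to_world': array([[ 9.95839694e-01, -5.31739696e-02,  7.39988644e-02,
         4.87966984e+02],
       [-9.07659022e-02, -5.07072510e-01,  8.57110857e-01,
        -1.11729175e+03],
       [-8.05319678e-03, -8.60261588e-01, -5.09789316e-01,
         7.43301862e+02],
       [ 0.00000000e+00,  0.00000000e+00,  0.00000000e+
[... 266 characters left out ...]
.14740822e-02,  1.06878875e-02,
        -4.87664276e+01],
       [-9.72887030e-03, -4.42779346e-02, -9.98971878e-01,
         1.50316366e+03],
       [ 0.00000000e+00,  0.00000000e+00,  0.00000000e+00,
         1.00000000e+00]])}
wrist {'fx': 287.3585359550198, 'fy': 287.3585359550198, 'cx': 317.62338304546546, 'cy': 200.67924420208078, 'tool_from_camera': array([[-2.01664195e-04, -9.64250816e-01, -2.64991176e-01,
         7.79489277e+01],
       [ 9.99999934e-01, -1.14154999e-04, -3.45634646e-04,
         4.69966835e-01],
       [ 3.03028422e-04, -2.64991229e-01,  9.64250775e-01,
        -2.05718645e+02],
       [ 0.00000000e+00,  0.00000000e+00,  0.00000000e+00,
         1.00000000e+00]])}
```

View pics/top0.png

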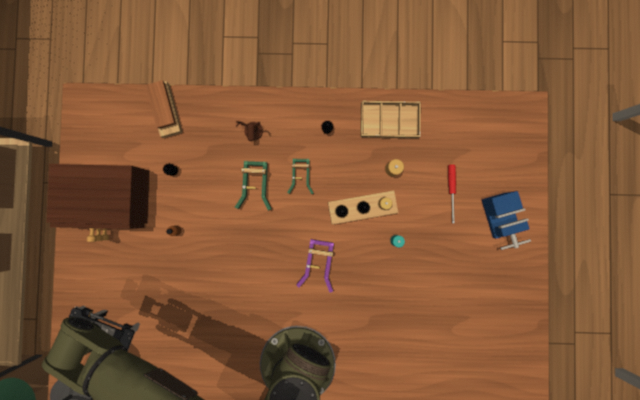

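View pics/side0.png

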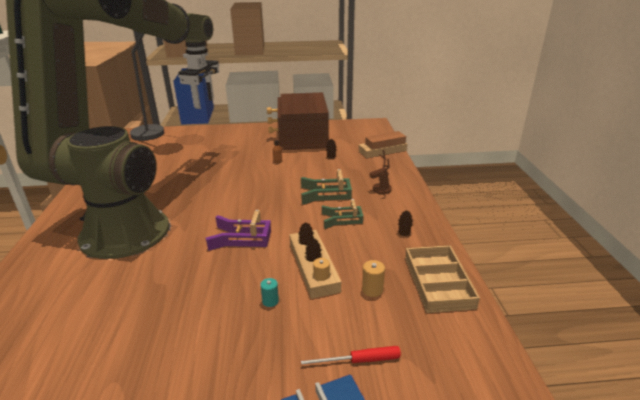

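View pics/wrist0.png

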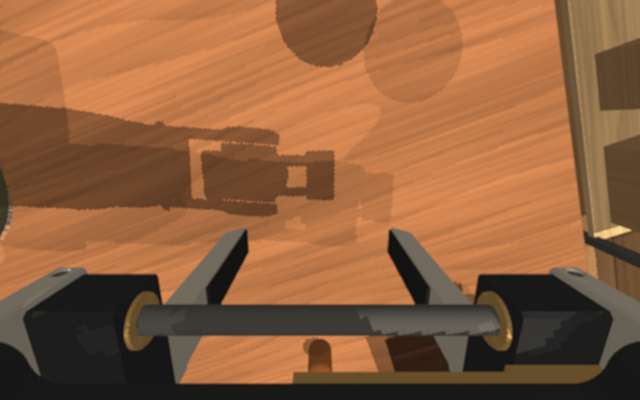

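The top view shows the rack with the shell at about (386,203) and the larger green bay at about (254,185), mouth downward. The other shell is larger (396,168), and one is turquoise (398,241). The smaller green bay is at (301,175), and the purple one is also a decoy. I'll zoom in.

```bash
python3 - <<'E'
import cv2
t=cv2.imread("pics/top0.png");s=cv2.imread("pics/side0.png")
cv2.imwrite("pics/topz.png",cv2.resize(t[145:235,225:415],None,fx=4.2,fy=4.2,interpolation=cv2.INTER_CUBIC))
cv2.imwrite("pics/sidez.png",cv2.resize(s[160:300,270:400],None,fx=4.2,fy=4.2,interpolation=cv2.INTER_CUBIC))
E
```

```text
(no output)
```

View pics/topz.png

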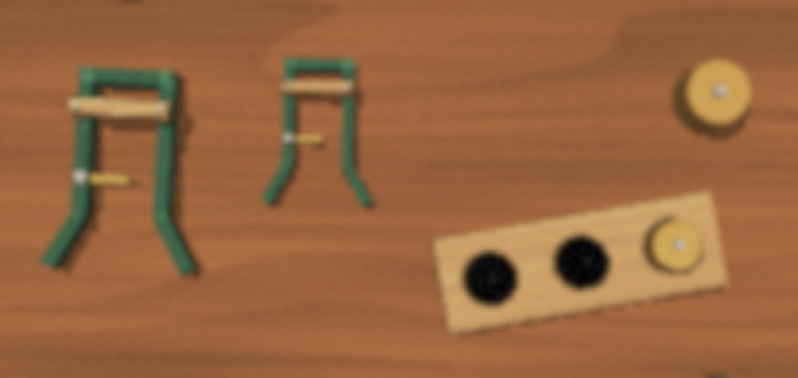

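View pics/sidez.png

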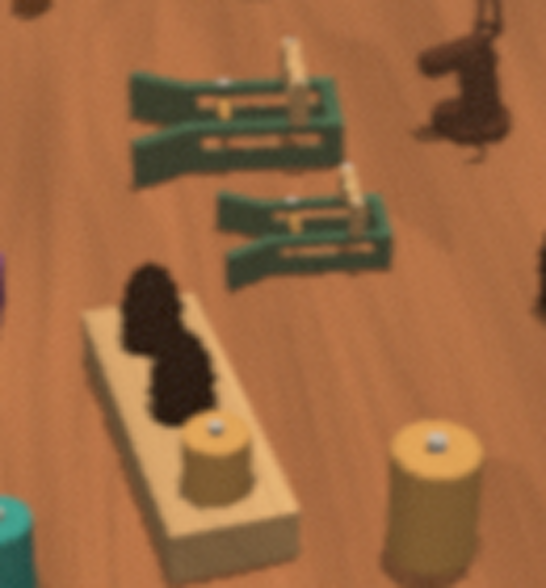

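```bash
cat > h.py <<'E'
import numpy as np, cv2
from cell import monitor, vision, order, manip
from scipy.spatial.transform import Rotation as R
def T_cam(c,st=None):
    if "cam_to_world" in c: return c["cam_to_world"]
    T=np.eye(4);T[:3,:3]=R.from_euler('xyz',st["eef_rot"]).as_matrix();T[:3,3]=st["eef_pos"]
    return T@c["tool_from_camera"]
def ray(c,T,uv):
    d=np.array([(uv[0]-c["cx"])/c["fx"],(uv[1]-c["cy"])/c["fy"],1.])
    d=T[:3,:3]@d; return T[:3,3],d/np.linalg.norm(d)
def onz(c,T,uv,z):
    o,d=ray(c,T,uv); return o+d*(z-o[2])/d[2]
def tri(rs):
    A=sum(np.eye(3)-np.outer(d,d) for o,d in rs); b=sum((np.eye(3)-np.outer(d,d))@o for o,d in rs)
    p=np.linalg.solve(A,b); return p,[np.linalg.norm(np.cross(p-o,d)) for o,d in rs]
def proj(c,T,p):
    q=np.linalg.inv(T)@np.append(p,1); return c["cx"]+c["fx"]*q[0]/q[2],c["cy"]+c["fy"]*q[1]/q[2]
E
python3 - <<'E'
from h import *
np.set_printoptions(precision=1,suppress=True)
t=vision.camera("top");s=vision.camera("side");Tt=T_cam(t);Ts=T_cam(s)
tz=lambda x,y:(225+x/4.2-.4,145+y/4.2-.4); sz=lambda x,y:(270+x/4.2-.4,160+y/4.2-.4)
for n,a,b in [("nub",(679,245),(215,428)),("hinge",(80,176),(223,82)),("bigshell nub",(720,91),(437,441)),
  ("bar end hinge",(73,104),(290,40))]:
    print(n,*tri([ray(t,Tt,tz(*a)),ray(s,Ts,sz(*b))]))
hsv=cv2.cvtColor(t["color"],cv2.COLOR_BGR2HSV)
m=cv2.inRange(hsv,(60,70,30),(95,255,255))
m[:, :225]=0;m[:,280:]=0;m[:150]=0;m[220:]=0
print(m.sum()/255)
ys,xs=np.where(m)
P=np.array([onz(t,Tt,(x,y),37) for x,y in zip(xs,ys)])
# per image row intervals
for y in range(ys.min(),ys.max()+1):
    r=np.sort(xs[ys==y]); print(y,r[0],r[-1],len(r),[tuple(onz(t,Tt,(v,y),37)[:2].round(0)) for v in (r[0]-.5,r[-1]+.5)], r if y%6==0 else '')
for p in [(437,240),(711,191),(729,287),(448,333)]: print("rack",onz(t,Tt,tz(*p),34))
for p in [(490,278),(582,262)]: print("cone",onz(t,Tt,tz(*p),75))
E
```

```text
nub [ 549.9 -283.7   74.2] [np.float64(1.2124929332200334), np.float64(1.2124929332197991)]
hinge [596.1 191.2  40.5] [np.float64(1.381141582896884), np.float64(1.3811415828966749)]
bigshell nub [ 670.9 -313.3   78.8] [np.float64(1.5173366182371664), np.float64(1.517336618237163)]
bar end hinge [650.  192.8  74.1] [np.float64(0.8980100672459548), np.float64(0.8980100672458823)]
259.0
162 245 254 10 [(np.float64(678.0), np.float64(191.0)), (np.float64(679.0), np.float64(157.0))] [245 246 247 248 249 250 251 252 253 254]
163 245 265 21 [(np.float64(675.0), np.float64(191.0)), (np.float64(676.0), np.float64(120.0))] 
164 245 266 22 [(np.float64(671.0), np.float64(191.0)), (np.float64(673.0), np.float64(117.0))] 
165 245 266 8 [(np.float64(668.0), np.float64(191.0)), (np.float64(669.0), np.float64(117.0))] 
166 245 266 7 [(np.float64(665.0), np.float64(191.0)), (np.float64(666.0), np.float64(116.0))] 
167 264 266 3 [(np.float64(662.0), np.float64(126.0)), (np.float64(663.0), np.float64(116.0))] 
168 266 266 1 [(np.float64(659.0), np.float64(120.0)), (np.float64(659.0), np.float64(116.0))] [266]Traceback (most recent call last):
  File "<stdin>", line 16, in <module>
IndexError: index 0 is out of bounds for axis 0 with size 0
```

```bash
python3 -m jog '[[-3.12,-1.21,0,0,0,0,100],[-3.12,-1.21,0,0,0,0,100],[-3.12,-1.21,0,0,0,0,100],[-3.12,-1.21,0,0,0,0,100],[-3.12,-1.21,0,0,0,0,100],[-3.12,-1.21,0,0,0,0,100],[-3.12,-1.21,0,0,0,0,100],[-3.12,-1.21,0,0,0,0,100]]' 20; python3 -m jog '[[-3.12,-1.21,0,0,0,0,100],[-3.12,-1.21,0,0,0,0,100],[-3.12,-1.21,0,0,0,0,100],[-3.12,-1.21,0,0,0,0,100],[-3.12,-1.21,0,0,0,-0.115,100],[-3.12,-1.21,0,0,0,-0.115,100],[-3.12,-1.21,0,0,0,-0.115,100],[-3.12,-1.21,0,0,0,0,100]]'
```

```text
clock: 1.05
eef_pos: [389.3, 340.7, 177.7]
eef_rot: [3.142, 0.0, 2.796]
wrist_force: [0.1, 0.9, -0.3]
finger_gap: 93.9
clock: 1.85
eef_pos: [604.1, 184.2, 177.7]
eef_rot: [-3.142, -0.0, -3.139]
wrist_force: [0.8, 0.1, -0.4]
finger_gap: 94.1
```

```bash
python3 - <<'E'
from h import *
import pickle
st=monitor.read_state(); c=vision.camera("wrist"); print(st["eef_pos"],st["eef_rot"],np.abs(st["qd"]).max())
pickle.dump((st,c),open("w1.pkl","wb")); cv2.imwrite("pics/w1.png",c["color"])
E
```

```text
[604.14714889 184.1709521  177.67557298] [-3.14156332e+00 -1.59114636e-05 -3.13872344e+00] 0.871105047847071
```

View pics/w1.png

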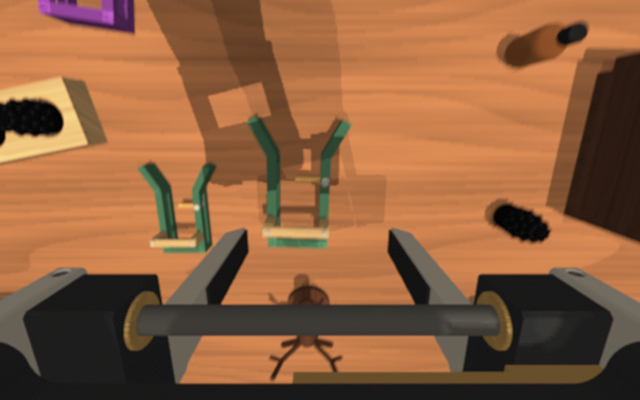

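The large green bay is centred at about (300,185) with its mouth up, at rows 120–150. The hinge is at (325,182) and the bar at (295,232). The arm was still moving, so I'll take another picture after it settles.

```bash
python3 -m jog '[[0,0,0,0,0,0,100],[0,0,0,0,0,0,100]]'; python3 - <<'E'
from h import *
import pickle
st=monitor.read_state(); c=vision.camera("wrist"); print(st["eef_pos"],st["eef_rot"],np.abs(st["qd"]).max())
pickle.dump((st,c),open("w2.pkl","wb"))
im=c["color"][105:255,230:370]; cv2.imwrite("pics/w2z.png",cv2.resize(im,None,fx=4,fy=4,interpolation=cv2.INTER_CUBIC))
E
```

```text
clock: 2.1
eef_pos: [602.5, 185.6, 177.3]
eef_rot: [-3.142, -0.001, 3.141]
wrist_force: [0.5, 0.3, 0.2]
finger_gap: 94.1
[602.50827358 185.58531884 177.33213883] [-3.14154187e+00 -7.38497942e-04  3.14077351e+00] 0.018716234864969084
```

View pics/w2z.png

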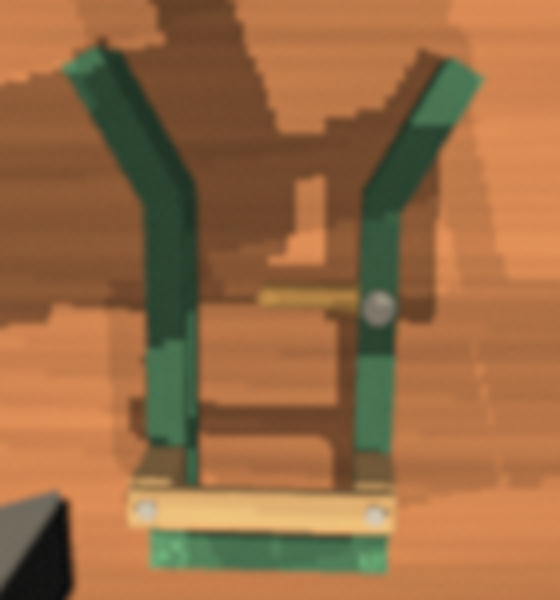

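```bash
python3 - <<'E'
from h import *
import pickle
np.set_printoptions(precision=1,suppress=True)
st,c=pickle.load(open("w2.pkl","rb"));T=T_cam(c,st)
z=lambda x,y:(230+(x+.5)/4-.5,105+(y+.5)/4-.5)
P=lambda x,y,h=37:onz(c,T,z(x,y),h)
for n,a in dict(Lo_bend=(144,205),Lo_end=(150,570),Li_b=(178,190),Li_e=(187,440),Ri_b=(365,190),Ri_e=(357,455),Ro_b=(400,205),Ro_e=(388,572),Lmouth_in=(108,47),Lmouth_out=(63,68),Rmouth_in=(450,58),Rmouth_out=(482,78)).items(): print(n,P(*a))
hz=ray(c,T,z(379,308))
s=vision.camera("side");Ts=T_cam(s);t=vision.camera("top")
print("hinge tri w/side",*tri([hz,ray(s,Ts,(270+223/4.2-.4,160+82/4.2-.4))]))
print("hinge tri w/top",*tri([hz,ray(t,T_cam(t),(225+80/4.2-.4,145+176/4.2-.4))]))
for h in (37,42): print("hinge",h,P(379,308,h))
print("screws on bar", P(145,510,75),P(375,516,75)," gate tip",P(260,297,27))
print("bar edges",P(260,487,73),P(260,530,73))
cv2.imwrite("pics/side1.png",cv2.resize(s["color"][165:215,290:370],None,fx=9,fy=9,interpolation=cv2.INTER_CUBIC))
E
```

```text
Lo_bend [564. 124.  37.]
Lo_end [682.6 120.1  37. ]
Li_b [559.6 134.3  37. ]
Li_e [638. 134.  37.]
Ri_b [559.6 190.1  37. ]
Ri_e [643.  187.7  37. ]
Ro_b [564.1 200.6  37. ]
Ro_e [683.4 197.9  37. ]
Lmouth_in [518.6 115.8  37. ]
Lmouth_out [524.5 102.4  37. ]
Rmouth_in [521.8 214.7  37. ]
Rmouth_out [527.4 224.1  37. ]
hinge tri w/side [596.5 194.5  38.5] [np.float64(1.2883899478223064), np.float64(1.288389947822011)]
hinge tri w/top [596.2 193.9  29.5] [np.float64(1.1235206638516535), np.float64(1.123520663851521)]
hinge 37 [595.5 194.5  37. ]
hinge 42 [594.5 194.4  42. ]
screws on bar [646.6 126.9  75. ] [648.5 192.8  75. ]  gate tip [594.  157.3  27. ]
bar edges [640.4 159.8  73. ] [653.6 159.5  73. ]
```

View pics/side1.png

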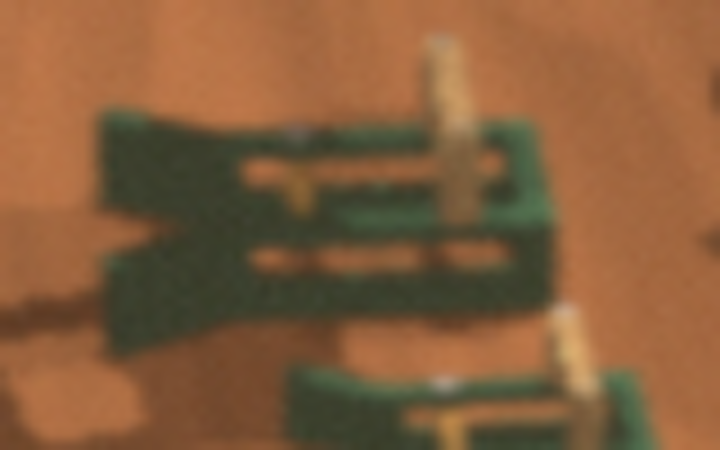

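```bash
python3 -m jog '[[0.44,-3.91,0,0,0,0,100],[0.44,-3.91,0,0,0,0,100],[0.44,-3.91,0,0,0,0,100],[0.44,-3.91,0,0,0,0,100],[0.44,-3.91,0,0,0,0,100],[0.44,-3.91,0,0,0,0,100],[0.44,-3.91,0,0,0,0,100],[0.44,-3.91,0,0,0,0,100]]'; python3 -m jog '[[0.44,-3.91,0,0,0,0,100],[0.44,-3.91,0,0,0,0,100],[0.44,-3.91,0,0,0,0,100],[0.44,-3.91,0,0,0,0,100],[0,0,0,0,0,0.14,100],[0,0,0,0,0,0.14,100],[0,0,0,0,0,0.14,100],[0,0,0,0,0,0.14,100]]';  python3 -m jog '[[0,0,0,0,0,0.14,100],[0,0,0,0,0,0.14,100],[0,0,0,0,0,0.14,100],[0,0,0,0,0,0.14,100],[0,0,0,0,0,0.14,100],[0,0,0,0,0,0.14,100],[0,0,0,0,0,0,100],[0,0,0,0,0,0,100]]'; python3 - <<'E'
from h import *
import pickle
st=monitor.read_state(); c=vision.camera("wrist"); print(st["eef_pos"],st["eef_rot"],np.abs(st["qd"]).max())
pickle.dump((st,c),open("w3.pkl","wb"));cv2.imwrite("pics/w3.png",c["color"])
E
```

```text
clock: 3.05
eef_pos: [567.1, -128.4, 178.2]
eef_rot: [-3.141, 0.001, -3.142]
wrist_force: [0.5, -0.1, 0.2]
finger_gap: 93.9
clock: 3.85
eef_pos: [549.9, -283.2, 178.0]
eef_rot: [3.142, 0.0, 2.576]
wrist_force: [0.0, -0.2, 0.2]
finger_gap: 93.9
clock: 4.65
eef_pos: [549.9, -283.4, 177.9]
eef_rot: [3.141, 0.0, 1.746]
wrist_force: [-0.0, -1.0, 0.9]
finger_gap: 93.8
[ 549.93002051 -283.423215    177.92410292] [3.14140571e+00 2.42571323e-04 1.74555679e+00] 0.004615080081621209
```

View pics/w3.png

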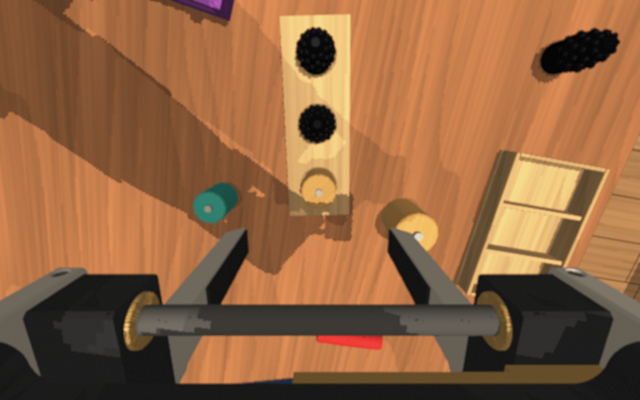

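The shell is centred at about (319,190), with its nub at (319,193). The rack's edges run nearly vertical at columns 285 and 350. The fingers will pass clear of the teal shell (208,205) and the larger brass one (415,235).

```bash
python3 - <<'E'
from h import *
import pickle
np.set_printoptions(precision=1,suppress=True)
st,c=pickle.load(open("w3.pkl","rb"));T=T_cam(c,st)
im=c["color"][160:225,275:365]; cv2.imwrite("pics/w3z.png",cv2.resize(im,None,fx=7,fy=7,interpolation=cv2.INTER_CUBIC))
for a in [(280,15),(290,214.5),(350,14),(350,213)]: print("rackedge",a,onz(c,T,a,34))
n=ray(c,T,(319,193)); t=vision.camera("top");s=vision.camera("side")
print(tri([n,ray(s,T_cam(s),(270+215/4.2-.4,160+428/4.2-.4))]))
print(onz(c,T,(319,193),75))
E
```

```text
rackedge (280, 15) [ 477.  -105.4   34. ]
rackedge (290, 214.5) [ 520.9 -325.7   34. ]
rackedge (350, 14) [550.7 -91.4  34. ]
rackedge (350, 213) [ 596.1 -310.4   34. ]
(array([ 550.9, -282. ,   72.8]), [np.float64(0.2833768875146077), np.float64(0.28337688751480883)])
[ 550.6 -281.5   75. ]
```

View pics/w3z.png

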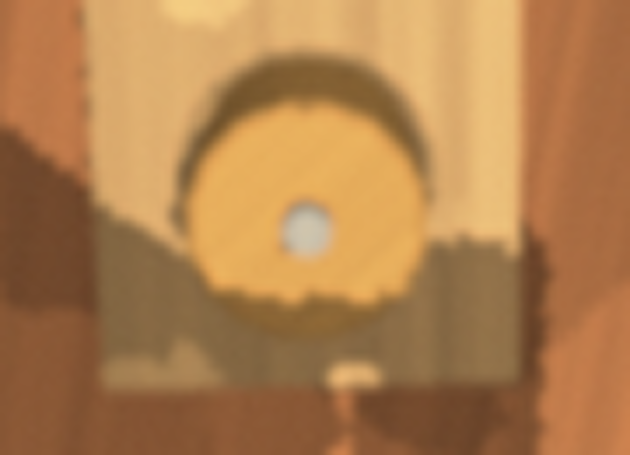

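```bash
python3 -m jog '[[0.14,0.11,0,0,0,-0.025,100],[0,0,3.0,0,0,0,100],[0,0,3.0,0,0,0,100],[0,0,3.0,0,0,0,100],[0,0,2.4,0,0,0,100],[0,0,1.4,0,0,0,100],[0,0,1.0,0,0,0,100],[0,0,0,0,0,0,100]]' 25; python3 - <<'E'
from h import *
print(monitor.read_state()["eef_pos"]); 
cv2.imwrite("pics/w4.png",vision.camera("wrist")["color"])
s=vision.camera("side")["color"][190:310,230:420];cv2.imwrite("pics/s4.png",cv2.resize(s,None,fx=4,fy=4,interpolation=cv2.INTER_CUBIC))
E
```

```text
clock: 5.6
eef_pos: [550.5, -282.1, 39.0]
eef_rot: [-3.141, -0.001, 1.767]
wrist_force: [-0.4, -0.5, -0.2]
finger_gap: 93.9
[ 550.54092696 -282.12645911   38.96994324]
```

View pics/w4.png

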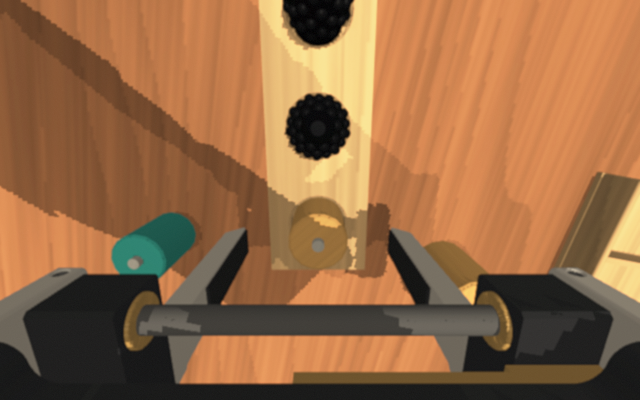

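View pics/s4.png

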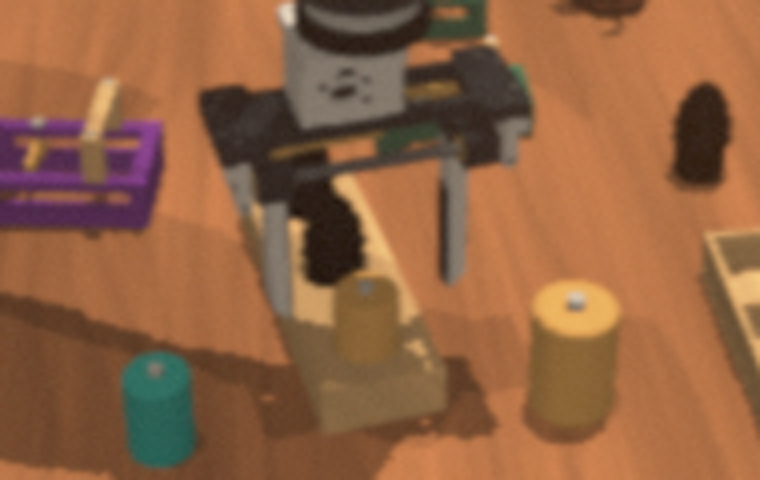

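The shell is centred between the fingers, with its nub at (318,245) and the fingertips at 247 and 390. Closing.

```bash
python3 -m jog '[[0,0,0,0,0,0,0],[0,0,0,0,0,0,0],[0,0,0,0,0,0,0],[0,0,0,0,0,0,0],[0,0,0,0,0,0,0],[0,0,0,0,0,0,0],[0,0,0,0,0,0,0],[0,0,0,0,0,0,0]]' 25; python3 -m jog '[[0,0,0,0,0,0,0],[0,0,0,0,0,0,0],[0,0,0,0,0,0,0],[0,0,0,0,0,0,0]]'
```

```text
clock: 6.5
eef_pos: [550.7, -282.3, 39.6]
eef_rot: [-3.141, -0.0, 1.766]
wrist_force: [-1.0, -0.4, 0.2]
finger_gap: 37.5
clock: 6.9
eef_pos: [550.7, -282.3, 39.6]
eef_rot: [-3.142, -0.0, 1.766]
wrist_force: [-1.3, -0.2, -0.2]
finger_gap: 37.1
```

```bash
python3 -m jog '[[0,0,-0.5,0,0,0,0],[0,0,-1,0,0,0,0],[0,0,-1.5,0,0,0,0],[0,0,-2,0,0,0,0],[0,0,-2,0,0,0,0],[0,0,-2,0,0,0,0],[0,0,-2,0,0,0,0],[0,0,0,0,0,0,0]]'; python3 - <<'E'
from h import *
cv2.imwrite("pics/w5.png",vision.camera("wrist")["color"])
s=vision.camera("side")["color"][150:310,230:420];cv2.imwrite("pics/s5.png",cv2.resize(s,None,fx=3.7,fy=3.7,interpolation=cv2.INTER_CUBIC))
E
```

```text
clock: 7.7
eef_pos: [551.9, -282.9, 153.7]
eef_rot: [3.137, 0.004, 1.766]
wrist_force: [0.4, -0.1, -2.3]
finger_gap: 37.9
```

View pics/w5.png

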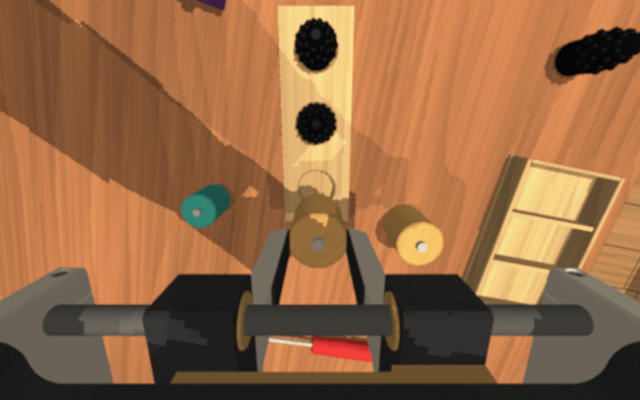

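View pics/s5.png

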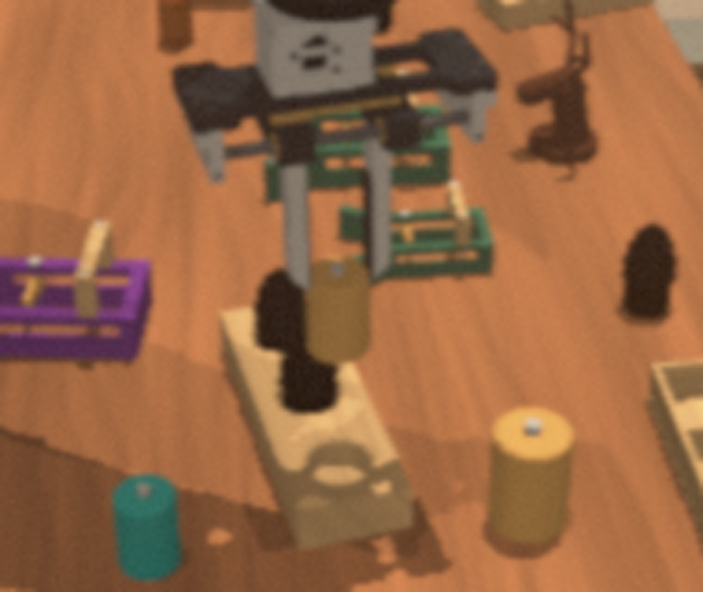

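The shell came up out of the rack upright. I'll work out its offset in the jaws.

```bash
python3 - <<'E'
from h import *
c=vision.camera("wrist");X=c["tool_from_camera"];print(monitor.read_state()["eef_pos"],monitor.read_state()["eef_rot"])
z=c["color"][190:300,250:390];cv2.imwrite("pics/w6z.png",cv2.resize(z,None,fx=5,fy=5,interpolation=cv2.INTER_CUBIC))
print(proj(c,X,[0,0,-36]),proj(c,X,[0,0,-31]))
for uv in [(318,243)]: print(onz(c,X,uv,-36))
E
```

```text
[ 550.44202737 -282.08370086  148.99825423] [-3.14098339e+00 -6.05126281e-04  1.76577220e+00]
(np.float64(318.53905182276975), np.float64(247.61570801648392)) (np.float64(318.51514248485296), np.float64(244.40496023362675))
[  3.19974018  -0.34618312 -36.        ]
```

View pics/w6z.png

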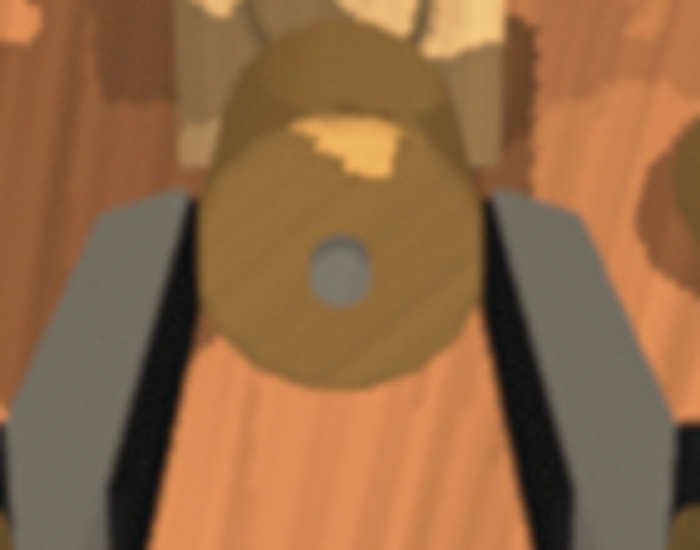

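```bash
python3 -m jog '[[0,0,0,0,0,-0.1345,0],[0,0,0,0,0,-0.1345,0],[0,0,0,0,0,-0.1345,0],[0,0,0,0,0,-0.1345,0],[0,0,0,0,0,-0.1345,0],[0,0,0,0,0,-0.1345,0],[0,0,0,0,0,-0.1345,0],[0,0,0,0,0,-0.1345,0]]';  python3 -m jog '[[0,0,0,0,0,-0.1345,0],[0,0,0,0,0,-0.1345,0],[0.25,1.5,0,0,0,0,0],[0.4,2.5,0,0,0,0,0],[0.5,3,0,0,0,0,0],[0.5,3,0,0,0,0,0],[0.5,3,0,0,0,0,0],[0.5,3,0,0,0,0,0]]'; python3 -m jog '[[0.5,3,0,0,0,0,0],[0.5,3,0,0,0,0,0],[0.5,3,0,0,0,0,0],[0.5,3,0,0,0,0,0],[0.5,3,0,0,0,0,0],[0.5,3,0,0,0,0,0],[0.5,3,0,0,0,0,0],[0.5,3,0,0,0,0,0]]'; python3 -m jog '[[0.5,3,0,0,0,0,0],[0.3,2,0,0,0,0,0],[0.2,1,0,0,0,0,0],[0,0,0,0,0,0,0],[0,0,0,0,0,0,0]]'
```

```text
clock: 8.65
eef_pos: [550.3, -282.0, 148.3]
eef_rot: [3.141, -0.002, 2.847]
wrist_force: [0.5, 0.8, -3.0]
finger_gap: 37.2
clock: 9.45
eef_pos: [528.3, -119.5, 148.9]
eef_rot: [3.141, -0.001, 3.107]
wrist_force: [1.3, 1.0, -3.1]
finger_gap: 37.8
clock: 10.25
eef_pos: [495.3, 121.3, 149.0]
eef_rot: [-3.142, -0.001, 3.107]
wrist_force: [0.4, -0.9, -4.1]
finger_gap: 37.9
clock: 10.75
eef_pos: [488.2, 179.3, 149.4]
eef_rot: [-3.141, -0.0, 3.11]
wrist_force: [-0.0, -0.2, -3.2]
finger_gap: 37.6
```

```bash
python3 -m jog '[[0,-1.43,0,0,0,0,0],[0,0,2.5,0,0,0,0],[0,0,2.5,0,0,0,0],[0,0,2.5,0,0,0,0],[0,0,2,0,0,0,0],[0,0,1.4,0,0,0,0],[0,0,0.8,0,0,0,0],[0,0,0,0,0,0,0]]'; python3 - <<'E'
from h import *
c=vision.camera("wrist");cv2.imwrite("pics/w7.png",c["color"]);print(monitor.read_state()["eef_pos"])
s=vision.camera("side")["color"][130:250,240:400];cv2.imwrite("pics/s7.png",cv2.resize(s,None,fx=4.5,fy=4.5,interpolation=cv2.INTER_CUBIC))
E
```

```text
clock: 11.55
eef_pos: [487.7, 164.4, 32.0]
eef_rot: [-3.141, -0.001, 3.109]
wrist_force: [-0.5, -0.1, -3.2]
finger_gap: 37.3
[488.16831886 164.78340564  32.83896534]
```

View pics/w7.png

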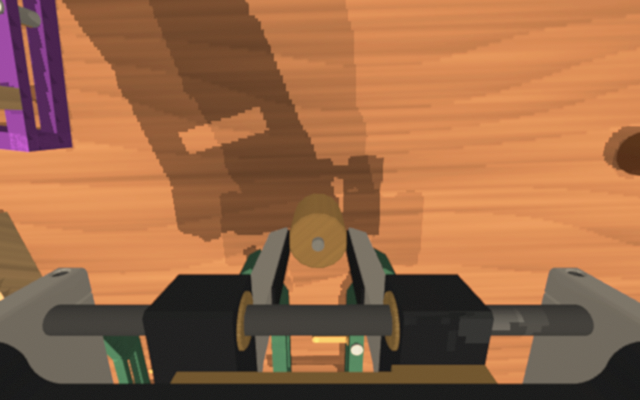

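View pics/s7.png

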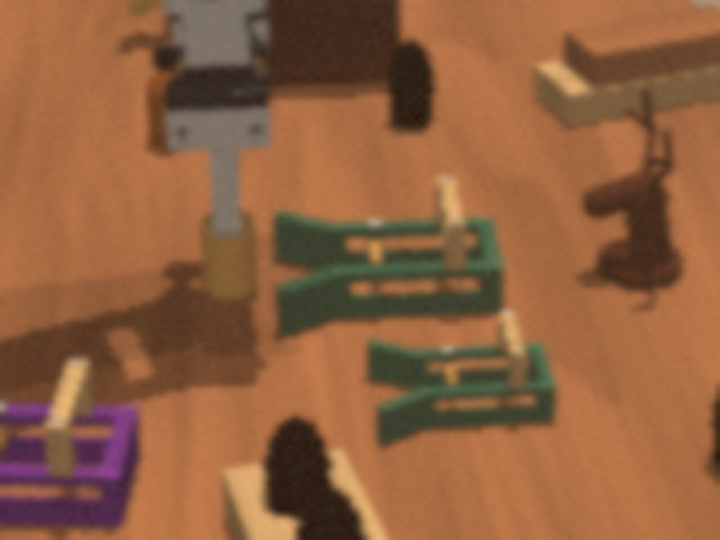

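The shell hangs upright just before the mouth, about 7 mm up. I'll lower it until it touches.

```bash
python3 -m jog '[[0,0,0.4,0,0,0,0],[0,0,0.15,0,0,0,0],[0,0,0,0,0,0,0]]';python3 -m jog '[[0,0,0.08,0,0,0,0],[0,0,0,0,0,0,0]]'; python3 -m jog '[[0,0,0.06,0,0,0,0],[0,0,0,0,0,0,0]]'
```

```text
clock: 11.95
eef_pos: [488.0, 165.6, 27.1]
eef_rot: [-3.142, -0.0, 3.111]
wrist_force: [-0.1, -0.6, -2.9]
finger_gap: 37.7
clock: 12.15
eef_pos: [488.0, 165.6, 26.4]
eef_rot: [3.142, 0.0, 3.111]
wrist_force: [-0.4, -0.2, -3.2]
finger_gap: 37.7
clock: 12.35
eef_pos: [488.0, 165.6, 25.7]
eef_rot: [-3.142, -0.0, 3.111]
wrist_force: [0.7, 1.0, -3.7]
finger_gap: 37.4
```

```bash
python3 -m jog '[[0,0,0.06,0,0,0,0],[0,0,0,0,0,0,0]]';python3 -m jog '[[0,0,0.06,0,0,0,0],[0,0,0,0,0,0,0]]'
```

```text
clock: 12.55
eef_pos: [488.2, 165.6, 25.6]
eef_rot: [3.141, 0.001, 3.111]
wrist_force: [-1.9, -0.2, 3.0]
finger_gap: 37.6
clock: 12.75
eef_pos: [488.5, 165.6, 25.5]
eef_rot: [3.141, 0.001, 3.111]
wrist_force: [-3.8, -1.9, 10.9]
finger_gap: 38.1
```

```bash
python3 -m jog '[[0,0,-0.08,0,0,0,0],[0,0,0,0,0,0,44],[0,0,0,0,0,0,48],[0,0,0,0,0,0,80],[0,0,0,0,0,0,80],[0,0,0,0,0,0,80],[0,0,0,0,0,0,80]]'; python3 - <<'E'
from h import *
c=vision.camera("wrist");X=c["tool_from_camera"];cv2.imwrite("pics/w8.png",c["color"])
E
```

```text
clock: 13.45
eef_pos: [488.0, 165.6, 25.3]
eef_rot: [-3.142, -0.0, 3.111]
wrist_force: [0.7, 0.4, 0.1]
finger_gap: 73.2
```

View pics/w8.png

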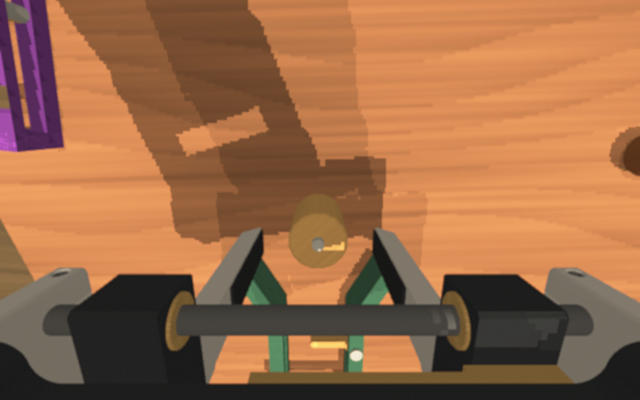

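The shell stands free and upright, with its nub at (318,244). I'll rise, go behind it, nearly close the fingers into a narrow cradle, and come down.

```bash
python3 -m jog '[[0,0,-1,0,0,0,80],[0,0,-2,0,0,0,80],[0,0,-2.5,0,0,0,80],[0,0,-2.5,0,0,0,40],[1.5,0,0,0,0,0,12],[1.5,0,0,0,0,0,12],[1.5,0,0,0,0,0,12],[0,0,0,0,0,0,12]]'; python3 -m jog '[[0,0,2.5,0,0,0,12],[0,0,2.5,0,0,0,12],[0,0,2.5,0,0,0,12],[0,0,1,0,0,0,12],[0,0,0.5,0,0,0,12],[0,0,0.3,0,0,0,12],[0,0,0,0,0,0,12],[0,0,0,0,0,0,12]]'; python3 - <<'E'
from h import *
c=vision.camera("wrist");X=c["tool_from_camera"];cv2.imwrite("pics/w9.png",c["color"])
s=vision.camera("side")["color"][130:250,240:400];cv2.imwrite("pics/s9.png",cv2.resize(s,None,fx=4.5,fy=4.5,interpolation=cv2.INTER_CUBIC))
E
```

```text
clock: 14.3
eef_pos: [442.2, 167.1, 106.2]
eef_rot: [3.141, 0.001, 3.111]
wrist_force: [0.3, -0.0, -0.4]
finger_gap: 38.5
clock: 15.1
eef_pos: [443.5, 167.1, 13.1]
eef_rot: [3.141, 0.001, 3.111]
wrist_force: [1.3, 0.8, 0.2]
finger_gap: 11.6
```

View pics/w9.png

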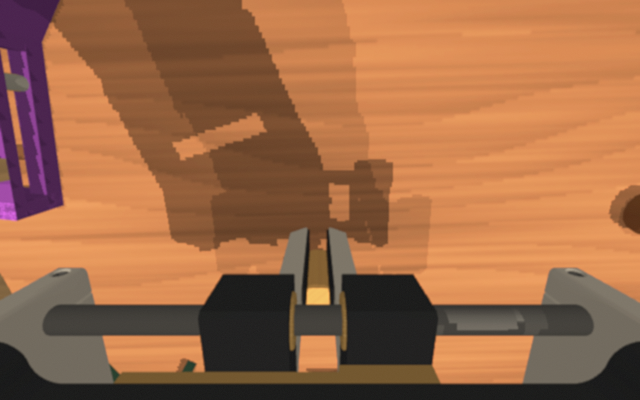

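View pics/s9.png

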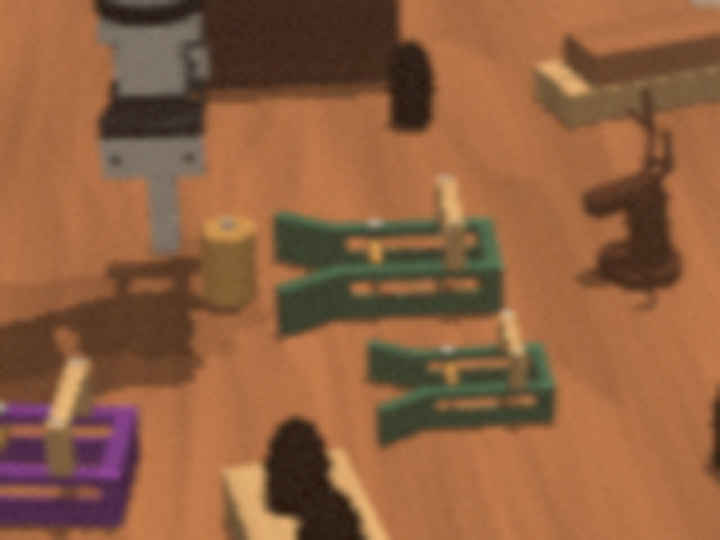

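```bash
python3 -m jog '[[0,-0.1,0.4,0,-0.05,0,12],[0,0,0,0,0,0,12],[-0.6,0,0.03,0,0,0,12],[-0.4,0,0.02,0,0,0,12],[-0.4,0,0.02,0,0,0,12],[-0.5,0,0.025,0,0,0,12],[-0.7,0,0.035,0,0,0,12],[-0.7,0,0.035,0,0,0,12]]'; python3 - <<'E'
from h import *
c=vision.camera("top");T=T_cam(c);
s=vision.camera("side")["color"][130:250,240:400];cv2.imwrite("pics/s10.png",cv2.resize(s,None,fx=4.5,fy=4.5,interpolation=cv2.INTER_CUBIC))
print(monitor.read_state()["eef_pos"],monitor.read_state()["eef_rot"])
E
```

```text
clock: 16.0
eef_pos: [476.5, 164.9, 8.3]
eef_rot: [-3.142, 0.05, 3.111]
wrist_force: [-2.8, 0.3, 1.1]
finger_gap: 11.0
[476.97604394 164.86147512   8.34207256] [3.14150715 0.0504868  3.11050844]
```

View pics/s10.png

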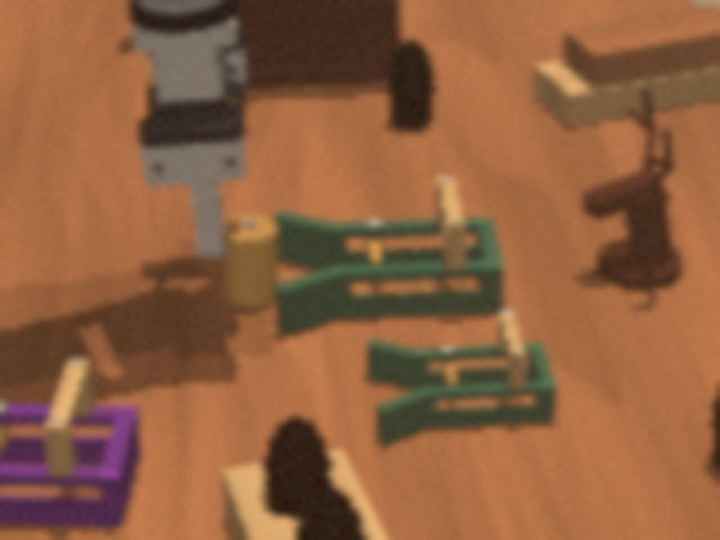

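The shell slides upright and is entering the mouth on the centre line. Pushing on.

```bash
python3 -m jog '[[-0.8,0,0.04,0,0,0,12],[-0.8,0,0.04,0,0,0,12],[-0.8,0,0.04,0,0,0,12],[-0.8,0,0.04,0,0,0,12],[-0.8,0,0.04,0,0,0,12],[-0.8,0,0.04,0,0,0,12],[-0.8,0,0.04,0,0,0,12],[-0.8,0,0.04,0,0,0,12]]'; python3 - <<'E'
from h import *
s=vision.camera("side")["color"][130:250,240:400];cv2.imwrite("pics/s11.png",cv2.resize(s,None,fx=4.5,fy=4.5,interpolation=cv2.INTER_CUBIC))
s=vision.camera("top")["color"][140:230,210:300];cv2.imwrite("pics/t11.png",cv2.resize(s,None,fx=6,fy=6,interpolation=cv2.INTER_CUBIC))
E
```

```text
clock: 16.9
eef_pos: [540.7, 162.9, 8.3]
eef_rot: [-3.142, 0.05, 3.111]
wrist_force: [-1.2, 0.7, -0.2]
finger_gap: 11.0
```

View pics/s11.png

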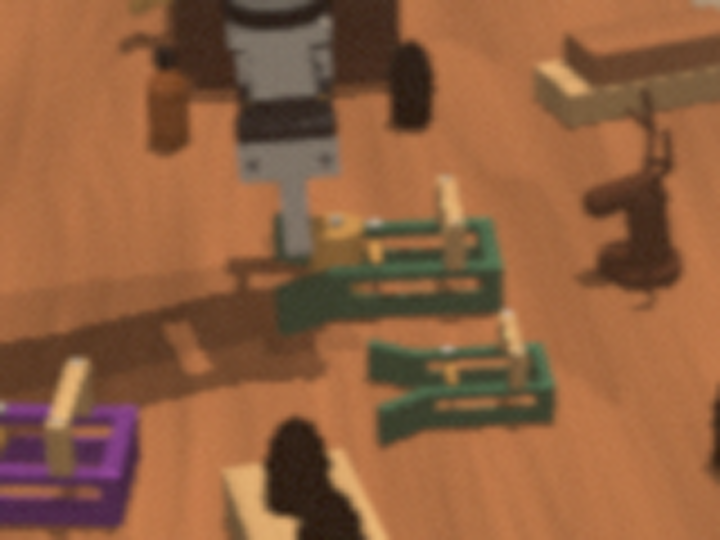

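View pics/t11.png

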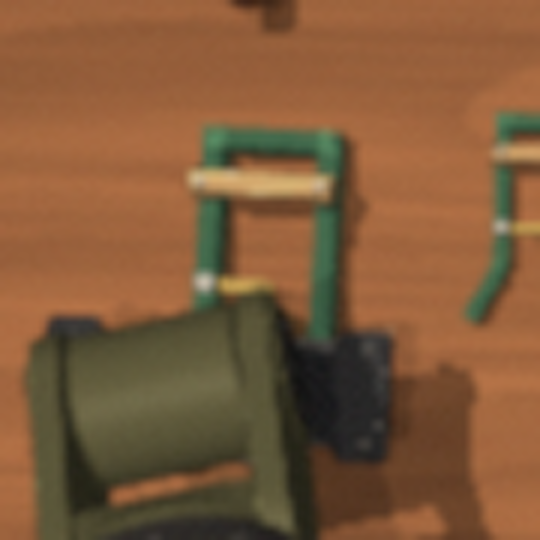

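The shell is in the lane with its front just at the gate. I'll go on through it at moderate speed.

```bash
python3 -m jog '[[-0.6,0,0.03,0,0,0,12],[-0.6,0,0.03,0,0,0,12],[-0.6,0,0.03,0,0,0,12],[-0.6,0,0.03,0,0,0,12],[-0.6,0,0.03,0,0,0,12],[-0.6,0,0.03,0,0,0,12]]';python3 -m jog '[[-0.6,0,0.03,0,0,0,12],[-0.6,0,0.03,0,0,0,12],[-0.6,0,0.03,0,0,0,12],[-0.6,0,0.03,0,0,0,12],[-0.5,0,0.025,0,0,0,12],[0,0,0,0,0,0,12]]'; python3 - <<'E'
from h import *
s=vision.camera("side")["color"][130:250,240:400];cv2.imwrite("pics/s12.png",cv2.resize(s,None,fx=4.5,fy=4.5,interpolation=cv2.INTER_CUBIC))
E
```

```text
clock: 17.6
eef_pos: [576.2, 161.7, 8.3]
eef_rot: [-3.141, 0.049, 3.111]
wrist_force: [-5.8, -1.5, 3.3]
finger_gap: 11.0
clock: 18.2
eef_pos: [605.9, 160.9, 8.3]
eef_rot: [3.141, 0.051, 3.111]
wrist_force: [-0.5, -0.1, 0.2]
finger_gap: 11.6
```

View pics/s12.png

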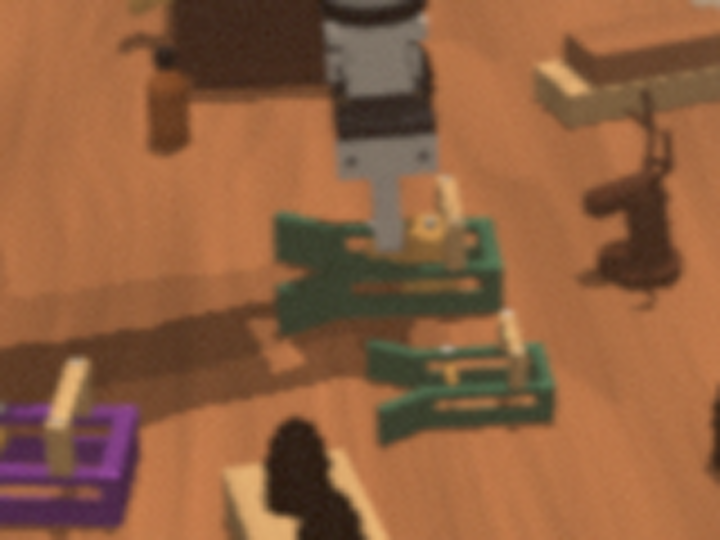

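The shell is through the gate with its nub at the bar, and about 17 mm remain. Slower now, watching the force.

```bash
python3 -m jog '[[-0.4,0,0.02,0,0,0,12],[-0.4,0,0.02,0,0,0,12],[-0.4,0,0.02,0,0,0,12]]';for i in 1; do :; done; python3 -m jog '[[-0.2,0,0.01,0,0,0,12]]'; python3 -m jog '[[-0.15,0,0.0075,0,0,0,12]]'; python3 -m jog '[[-0.1,0,0.005,0,0,0,12]]'; python3 -m jog '[[-0.1,0,0.005,0,0,0,12]]'
```

```text
clock: 18.55
eef_pos: [617.4, 160.7, 8.4]
eef_rot: [3.142, 0.05, 3.111]
wrist_force: [-1.8, -0.5, 1.1]
finger_gap: 11.3
clock: 18.65
eef_pos: [619.5, 160.5, 8.4]
eef_rot: [3.142, 0.05, 3.111]
wrist_force: [-1.3, -0.1, 1.3]
finger_gap: 11.1
clock: 18.75
eef_pos: [620.8, 160.4, 8.3]
eef_rot: [-3.142, 0.05, 3.111]
wrist_force: [-2.5, 0.3, 2.3]
finger_gap: 11.4
clock: 18.85
eef_pos: [621.7, 160.4, 8.3]
eef_rot: [-3.142, 0.05, 3.111]
wrist_force: [-1.8, -0.9, 0.8]
finger_gap: 10.9
clock: 18.95
eef_pos: [622.7, 160.4, 8.4]
eef_rot: [-3.142, 0.05, 3.111]
wrist_force: [-1.6, -0.0, 0.4]
finger_gap: 11.0
```

```bash
for i in 1; do python3 -m jog '[[-0.1,0,0.005,0,0,0,12]]'; python3 -m jog '[[-0.1,0,0.005,0,0,0,12]]'; python3 -m jog '[[-0.05,0,0.0025,0,0,0,12]]';done
```

```text
clock: 19.05
eef_pos: [623.7, 160.4, 8.4]
eef_rot: [-3.142, 0.05, 3.111]
wrist_force: [-1.4, -0.1, 0.9]
finger_gap: 11.0
clock: 19.15
eef_pos: [624.6, 160.3, 8.3]
eef_rot: [-3.142, 0.05, 3.111]
wrist_force: [-3.6, -0.8, 1.2]
finger_gap: 11.2
clock: 19.25
eef_pos: [624.8, 160.3, 8.3]
eef_rot: [-3.142, 0.049, 3.111]
wrist_force: [-6.3, 0.4, 3.7]
finger_gap: 11.3
```

```bash
python3 -m jog '[[-0.05,0,0.0025,0,0,0,12]]'; python3 -m jog '[[-0.05,0,0.0025,0,0,0,12],[0,0,0,0,0,0,12]]'
```

```text
clock: 19.35
eef_pos: [625.0, 160.3, 8.3]
eef_rot: [-3.141, 0.048, 3.111]
wrist_force: [-9.3, -1.0, 5.3]
finger_gap: 11.5
clock: 19.55
eef_pos: [625.1, 160.3, 8.3]
eef_rot: [-3.141, 0.047, 3.111]
wrist_force: [-10.7, -0.4, 5.9]
finger_gap: 11.1
```

It is firmly against the wall: the force rose to about 11 N with no further motion. I'll ease off and withdraw straight up.

```bash
python3 -m jog '[[0.25,0,-0.01,0,0,0,12],[0,0,0,0,0,0,12],[0,0,-0.8,0,0,0,12],[0,0,-1.2,0,0,0,12],[0,0,-1.5,0,0,0,12],[0,0,-2,0,0,0,12],[0,0,-3,0,0,0,12],[0,0,-3,0,0,0,12]]'; python3 -m jog '[[2,0,-2,0,0,0,12],[3,0,-2,0,0,0,12],[3,0,0,0,0,0,12],[3,0,0,0,0,0,12],[3,0,0,0,0,0,12],[3,0,0,0,0,0,12],[0,0,0,0,0,0,12],[0,0,0,0,0,0,12]]'; python3 - <<'E'
from h import *
s=vision.camera("side")["color"][130:250,240:400];cv2.imwrite("pics/s13.png",cv2.resize(s,None,fx=4.5,fy=4.5,interpolation=cv2.INTER_CUBIC))
s=vision.camera("top")["color"][140:230,210:300];cv2.imwrite("pics/t13.png",cv2.resize(s,None,fx=6,fy=6,interpolation=cv2.INTER_CUBIC))
cv2.imwrite("pics/w13.png",vision.camera("wrist")["color"])
E
```

```text
clock: 20.35
eef_pos: [617.9, 160.6, 125.7]
eef_rot: [3.141, 0.051, 3.111]
wrist_force: [0.8, 0.3, -0.3]
finger_gap: 11.4
clock: 21.15
eef_pos: [446.6, 166.1, 156.2]
eef_rot: [3.141, 0.052, 3.111]
wrist_force: [-0.4, 0.5, 0.7]
finger_gap: 11.5
```

View pics/s13.png

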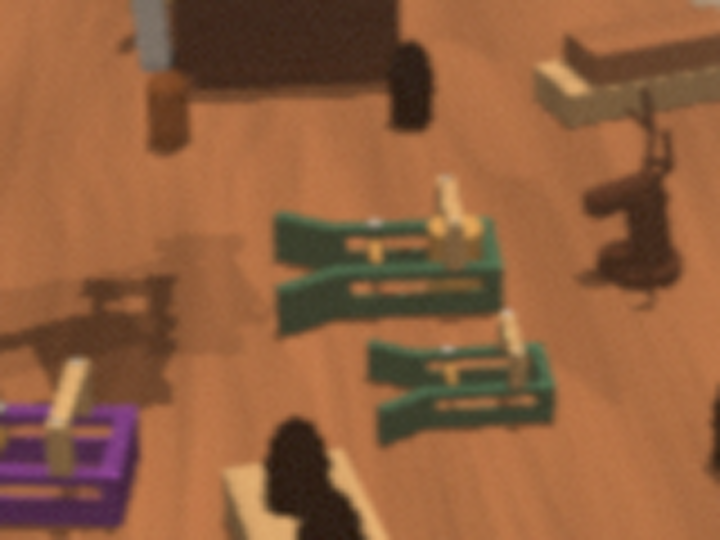

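View pics/t13.png

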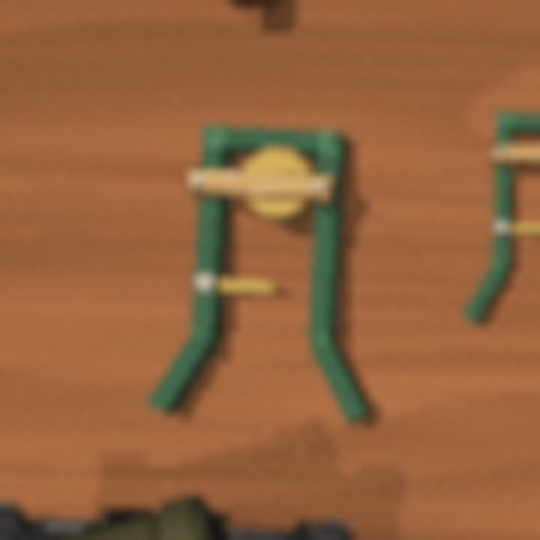

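View pics/w13.png

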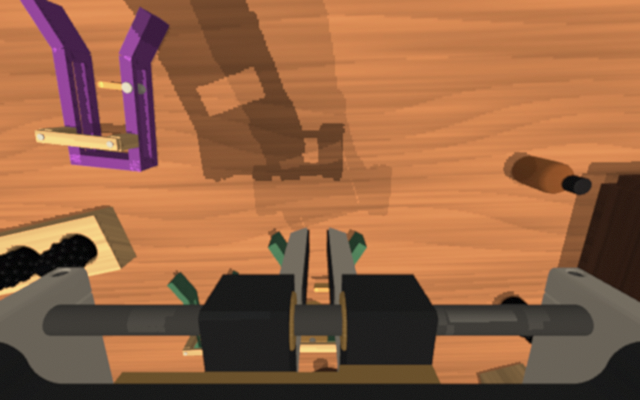

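The gate is shut, lying straight across the lane at (215–275,285) in the top crop. The shell stands upright under the bar. Checking its distance to the back wall.

```bash
python3 - <<'E'
from h import *
c=vision.camera("top");T=T_cam(c)
for z in [(275,145),(275,220),(237,182),(313,182),(275,182)]:
    print(z,onz(c,T,(210+(z[0]+.5)/6-.5,140+(z[1]+.5)/6-.5),56))
print("wall back outer",onz(c,T,(210+275/6-.4,140+128/6-.4),37),"hinge",onz(c,T,(210+205/6-.4,140+283/6-.4),40))
E
python3 -m jog '[[-3,0,0.15,0,0,0,12],[-3,0,0.15,0,0,0,12],[-3,0,0.15,0,0,0,12],[-1,0,-2,0,0.05,0,12],[0,0,-3,0,0,0,12],[0,0,-3,0,0,0,12],[0,0,0,0,0,0,12],[0,0,0,0,0,0,12]]'; python3 - <<'E'
from h import *
import pickle
st=monitor.read_state(); c=vision.camera("wrist"); print(st["eef_pos"],st["eef_rot"])
pickle.dump((st,c),open("w14.pkl","wb"));cv2.imwrite("pics/w14.png",c["color"])
E
```

```text
(275, 145) [670.7246169  151.52898213  56.        ]
(275, 220) [628.8573232  150.37785349  56.        ]
(237, 182) [649.61396813 172.1297082   56.        ]
(313, 182) [650.49935307 129.79775822  56.        ]
(275, 182) [650.05672353 150.96072462  56.        ]
wall back outer [682.49936026 154.36540798  37.        ] hinge [593.88040552 190.90965171  40.        ]
clock: 22.15
eef_pos: [545.6, 162.6, 234.8]
eef_rot: [3.142, 0.0, 3.11]
wrist_force: [-1.3, 0.3, -1.6]
finger_gap: 11.1
[545.58811437 162.64509788 234.80243306] [3.14157914e+00 8.67102338e-05 3.11046511e+00]
```

View pics/w14.png

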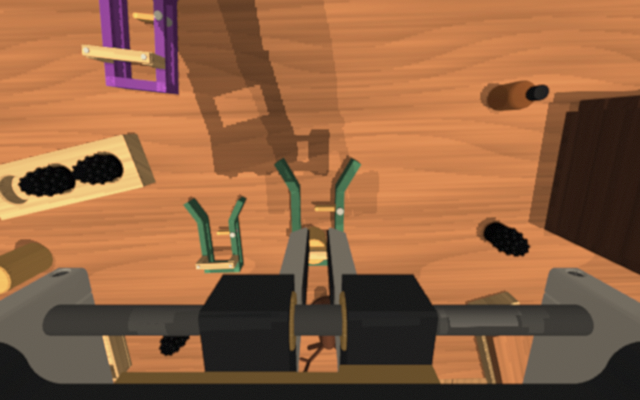

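```bash
python3 -m jog '[[-3,0,0,0,0,0,12],[-3,0,0,0,0,0,12],[-3,0,0,0,0,0,12],[-3,0,0,0,0,0,12],[0,0,0,0,0,0,12],[0,0,0,0,0,0,12]]'; python3 - <<'E'
from h import *
import pickle
st=monitor.read_state(); c=vision.camera("wrist"); print(st["eef_pos"],st["eef_rot"])
pickle.dump((st,c),open("w15.pkl","wb"))
z=c["color"][90:230,250:390];cv2.imwrite("pics/w15z.png",cv2.resize(z,None,fx=4,fy=4,interpolation=cv2.INTER_CUBIC))
E
```

```text
clock: 22.8
eef_pos: [664.9, 158.9, 233.0]
eef_rot: [-3.141, -0.003, 3.111]
wrist_force: [-0.8, 0.1, -0.7]
finger_gap: 11.4
[664.92975771 158.92968865 232.98461141] [-3.14098204e+00 -2.89305721e-03  3.11052436e+00]
```

View pics/w15z.png

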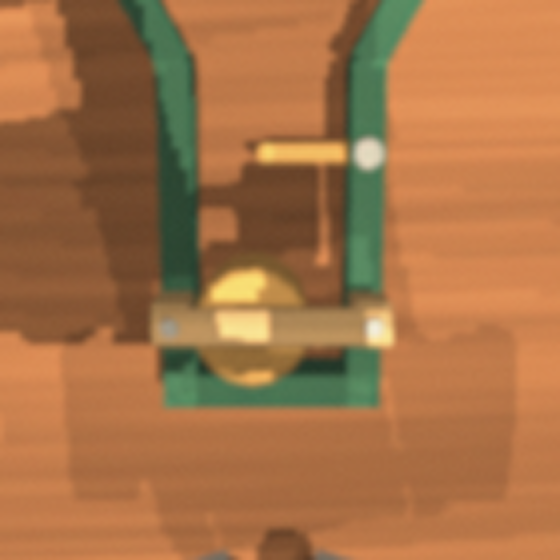

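```bash
python3 - <<'E'
from h import *
import pickle
np.set_printoptions(precision=1,suppress=True)
st,c=pickle.load(open("w15.pkl","rb"));T=T_cam(c,st)
P=lambda x,y,h:onz(c,T,(250+(x+.5)/4-.5,90+(y+.5)/4-.5),h)
o=np.array([594.5,161.7]);th=-.03
B=lambda p:np.array([[np.cos(th),np.sin(th)],[-np.sin(th),np.cos(th)]])@(p[:2]-o)
for n,a,h in [("shell L",(199,326),56),("shell R",(304,326),56),("front",(251,387),56),("rear",(251,267),56),("wall outer",(270,407),37),("wall inner",(320,376),37),("hinge",(368,153),40),("gate tip",(257,152),27),("L out",(163,250),37),("R out",(384,250),37),("L in top",(192,250),37),("R in",(346,250),37),("screwL",(168,328),75),("screwR",(376,328),75)]: print(n,B(P(*a,h)))
E
```

```text
shell L [ 56.2 -24.7]
shell R [56.2 10.6]
front [77.1 -7.3]
rear [36.5 -7.1]
wall outer [88.6 -0.9]
wall inner [77.3 16.9]
hinge [ 0.2 32.2]
gate tip [ 0.  -5.3]
L out [ 32.7 -37.9]
R out [32.8 38.7]
L in top [ 32.7 -27.9]
R in [32.8 25.5]
screwL [ 53.7 -33.3]
screwR [53.7 33.1]
```

The shell's front edge is at bay x = 77, which is the back wall. It rests toward the -y side of the lane, the gate is shut, and nothing touches the robot. Handing in.

```bash
python3 -c "
from cell import order,monitor
print(monitor.read_state()['clock']);print(order.sign_off())"
```

```text
22.85
the job is handed in; nothing more can be done
None
```

The brass shell is home against the back wall of the larger green bay, upright, with the gate shut behind it. The job was handed in at 22.9 s.

I lifted the shell from the rack, stood it upright in front of the mouth and let go. I then pushed it low down through the gate, using nearly closed fingers (about 11 mm apart) as a narrow cradle. I stopped when the force rose to about 11 N at the wall, then eased off and withdrew straight up.

**Last checks:**
- **Shell position:** the front edge measures bay x = 77 mm, which is the wall, and its centre is at about x = 57 mm.
- **Off centre:** the shell sits about 7 mm off the lane's centre line, against the side wall away from the hinge. I left it there because there was no room to get fingers in and re-centre it.
- **Gate:** it reads straight across the lane, with its tip at about (0, -5) mm.
- **Other objects:** none touched. I judged this by eye in the pictures and did not measure their positions again.
- **Camera disagreement:** the top camera reads y about 3 mm lower than the wrist camera. I trusted the wrist camera.
- **Grip reading:** while holding the shell, the fingers read 37 to 38 mm on the 40 mm diameter. It held without slipping.

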